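# Point out the bushing without a flange and log it

### The arm

A 6-joint arm with a two-finger parallel gripper is mounted at the origin on the work surface. World frame = base frame: x ahead of the robot, y to its left, z up, the work surface at z = 0. Lengths are in mm, angles in rad, forces in N, time in s.
With the tool pointing down it reaches from about 375 to 975 mm from the base axis. Payload 3.8 kg.
Tool frame: the origin (TCP) lies midway between the tips of the shut fingers; the grasp point (between the pads) lies 19 mm behind it (arm.grip_point_offset is the x of the grasp point in the tool frame, in mm); x points along the fingers, z is the direction in which the jaws open and shut, and the axes are right-handed (so a half turn about x gives the same grasp; the last joint's range is limited). The gripper opens to 88 mm and grips with 3 to 60 N. Pads are 18 mm wide; open, the fingers measure 123 mm over their backs; the gripper's body (75 mm by 187 mm) begins 45 mm behind the grasp point.
Start: joints at [-1.196, 0.264, 1.604, -0, 1.274, -0.037], TCP at [270.169, -618.568, 238.706] pointing down, gripper open.
Joint ranges: [-2.63, 2.63], [-0.94, 2.18], [0.31, 2.57], [-1.31, 4.45], [0, 2.66], [-2.55, 2.55]. Speed limits (rad/s): [2.57, 2.57, 3.14, 3.14, 3.14, 3.14].

### API

Orientations are given as a unit quaternion [w, x, y, z].
In Python, from workcell import arm, snapshot, camera_model gives the robot as it stands.
- The arm moves only by the tool arm_command, never from a script. Its argument "moves" is a list of rows, each a list of 4 numbers: the shift along the tool's x, y, z as a fraction of full scale, then the turn about the tool's x as a fraction of full scale. A call has 1 to 8 rows; each row shifts and turns the commanded pose from where the row before left it, along the tool's axes as they then stand; what a row does not reach is not made up. Full scale, the value 1, is 60 mm for a shift and 6 degrees for a turn. A row lasts 1/8 s, in which the tool goes at most 62.5 mm and 10.7 degrees, less where a joint would pass 70% of its speed; a pose out of reach is approached as far as the arm can. A call with a number of a shift or a turn outside -1 to 1 is refused whole. A call with a gripper value outside its range is refused whole. "gripper" is the opening, from 0 (shut) to 1 (fully open), set as the call begins (left out, the last holds). The fingers move at their own pace and stop on an object; the grip force is fixed at half the most. Time passes only in rows, so rows that do not move let the fingers close. It gives the time, the measured TCP pose, the force and the opening at its end, in the units of the state.
- arm.sense(): the state, without advancing time (a new reading comes with each control period).
- snapshot(name): name is "side" or "top"; returns the picture (420x560x3 uint8, blue, green, red); there is no depth.
- camera_model(name): a dict with "fx", "fy", "cx", "cy" (pixels), "D" ([k1, k2, p1, p2, k3] as OpenCV has them; the pictures are not rectified), "world_to_cam" (4x4, takes a point from world to camera coordinates). Camera axes: x right, y down, z forward; pixel columns grow to the right and rows downward; lengths in mm; the calibration is good to about 2 mm. A picture is of the moment at which its call begins. camera_model takes no time and is no camera call.
- arm.sign_off(): hands the job in, once; it reports no verdict.
The state is a dict: "time_s": time; "joint_pos": joint angles; "qd": joint speeds; "joint_efforts": joint torques, N m; "ee_pos": TCP position; "orientation": TCP orientation; "force": force on the tool from outside, world axes, zero at the start; "torque": the same for the moment, N m; "width": finger opening in mm.
Only numpy, scipy, OpenCV 4.12 (cv2) and the standard library are available. Lean on these libraries where they do the work, as an engineer would, in place of code of your own. Each camera call takes 0.05 s, during which the arm holds its last target.

### The job

One of the four steel bushings on the granite plate was turned without a flange. Show it to the overhead inspection camera: point down at it, fingertips centred just above its top (a centimetre or two) without touching it, and stay there for two seconds; point at no other bushing. Then press the large button on the grey box fully down and let it go; touch nothing else, and leave every part standing where it is.

Things in the scene. Friction and masses are not known exactly. Their poses are not given: they have to be found in the camera images.
- plain: The faulty bushing: a plain steel tube, outer diameter 44, bore 32, height 40, with no flange. Stands upright, loose, on the granite plate, any of the four bushing places. Origin: centre of its underside, z up.
- plain_top (a point): Centre of the plain bushing's upper mouth, on its axis, 40 above its underside.
- flanged_a: One of the three good steel bushings: same tube as the plain one (outer diameter 44, bore 32, height 40) but with a round flange, diameter 68 and 8 thick, at its foot. Stands upright, loose, on the granite plate. Origin: centre of its underside, z up.
- flanged_b: One of the three good steel bushings: same tube as the plain one (outer diameter 44, bore 32, height 40) but with a round flange, diameter 68 and 8 thick, at its foot. Stands upright, loose, on the granite plate. Origin: centre of its underside, z up.
- flanged_c: One of the three good steel bushings: same tube as the plain one (outer diameter 44, bore 32, height 40) but with a round flange, diameter 68 and 8 thick, at its foot. Stands upright, loose, on the granite plate. Origin: centre of its underside, z up.
- flanged_a_top (a point): Centre of the upper mouth of flanged_a, on its axis, 40 above its underside.
- flanged_b_top (a point): Centre of the upper mouth of flanged_b, on its axis, 40 above its underside.
- flanged_c_top (a point): Centre of the upper mouth of flanged_c, on its axis, 40 above its underside.
- plate: Black granite surface plate, fixed, 300 (x) by 460 (y) by 50 high, on the bench; carries the bushings, the dial gauge stand, the setting pin and the setting block. Neighbouring bushings stand at least 95 apart, centre to centre. Origin: centre of its underside.
- logbox: Grey box, fixed to the bench, 100 (x) by 150 (y) by 50 high, to the robot's right of the plate; two grey round push buttons on its top, each in a black housing. Origin: centre of its underside; its y axis points from the small button to the large one.
- big (a joint): Travel of the large button (diameter 40), in m: 0 up, 0.006 fully down. A spring: about 5 N holds it fully down; it comes back up by itself. It must go down past 0.0045. It moves straight down.
- big_top (a point): Centre of the large button's upper face; it goes down with the button. 33 from the box's centre.
- small (a joint): Travel of the small button (diameter 18), in m: 0 up, 0.005 fully down, 73 from the large one. Not to be pressed.
- dial_stand: Dial gauge on a stand, fixed on the left end of the plate, its base centre at least 150 from any bushing's axis: black base 90 by 70, steel post and crossarm, 230 high overall. Origin: centre of its underside.
- setting_pin: Solid steel setting pin, diameter 18, 45 high, standing loose among the bushings, at least 60 from their axes. Origin: centre of its underside.
- setting_block: Steel setting block, 50 by 25 by 30 high, loose on the plate near the dial stand. Origin: centre of its underside.
- micrometer: Small black and silver micrometer lying on the bench beyond the grey box, about 110 by 50 by 18 high. Origin: on the bench near its middle.
- bottle: White plastic bottle, diameter 70, 170 high, standing at the left end of the plate. Origin: centre of its underside.
- hammer: Red-handled hammer lying at the right of the bench. Origin: on the bench under it.
- marker: Black marker pen, 130 long, 12 thick, lying beyond the plate. Origin: centre of its underside.
Not all that is in view belongs to the job. What is shaped like the flanged_c but black or turquoise is not meant.

How it is judged (in metres and radians):
On the way, in this order (a step that is already met when the one before it is completed fails the run):
1. The fingertips point at the plain bushing: centred within 20 mm of its axis and just above its top (up to about 45 mm clear), for 1.5 s (horizontal distance between the grasp point and plain_top below 0.02 m and z of the grasp point in the frame of plain between 0.058 and 0.105 m), for 1.5 s.
2. The large button is pressed down (value of joint big above 0.0045 m), for 0.05 s.
3. The large button is let go (value of joint big below 0.0015 m), for 0.2 s.
At the end, for the whole second after the job is handed in: Both buttons are up; the four bushings stand upright (within 0.05 rad), at rest, within 5 mm of where they began; the bystanders are within 10 mm of where they began (value of joint each of big, small below 0.0015 m and distance of each of plain, flanged_a, flanged_b, flanged_c from where it was at the start of the episode below 0.005 m and angle between each of plain, flanged_a, flanged_b, flanged_c's own z axis and vertical below 0.05 rad and linear speed of each of plain, flanged_a, flanged_b, flanged_c below 0.02 m/s and distance of each of setting_pin, setting_block, micrometer, bottle, hammer, marker from where it was at the start of the episode below 0.01 m); the robot touches nothing.
It fails at once if A bushing is touched (over 0.3 N), shifted over 5 mm, lifted or tipped (contact force between any of the fingers, the arm and plain above 0.3 N or distance of any of plain, flanged_a, flanged_b, flanged_c from where it was at the start of the episode above 0.005 m or contact force between any of the fingers, the arm and flanged_a above 0.3 N or contact force between any of the fingers, the arm and flanged_b above 0.3 N or contact force between any of the fingers, the arm and flanged_c above 0.3 N).
It fails at once if The fingertips are brought right down over a flanged bushing (within 20 mm of its axis, less than about 45 mm above it) ((horizontal distance between the grasp point and flanged_a_top below 0.02 m and z of the grasp point in the frame of flanged_a between 0 and 0.105 m) or (horizontal distance between the grasp point and flanged_b_top below 0.02 m and z of the grasp point in the frame of flanged_b between 0 and 0.105 m) or (horizontal distance between the grasp point and flanged_c_top below 0.02 m and z of the grasp point in the frame of flanged_c between 0 and 0.105 m)).
It fails at once if The small button is pressed (value of joint small above 0.002 m).
It fails at once if A bystander, the plate or the dial stand is touched (over 1 N) or a bystander moved over 10 mm (contact force between any of the fingers, the arm and setting_pin above 1 N or contact force between any of the fingers, the arm and setting_block above 1 N or contact force between any of the fingers, the arm and micrometer above 1 N or contact force between any of the fingers, the arm and bottle above 1 N or contact force between any of the fingers, the arm and hammer above 1 N or contact force between any of the fingers, the arm and marker above 1 N or contact force between any of the fingers, the arm and plate above 1 N or contact force between any of the fingers, the arm and dial_stand above 1 N or distance of any of setting_pin, setting_block, micrometer, bottle, hammer, marker from where it was at the start of the episode above 0.01 m).
It also fails if it takes over 42 s, if anything falls off the work surface, if the arm or the gripper's body presses on something with over 40 N, if the wrist force passes 120 N, or if a joint passes its speed limit or range.

## Working session

There is one attempt and no reset: what is moved stays moved. The work goes in short steps, Python scripts to look and compute and a tool call to move; the robot and the scene stay as the last step left them, time stands still between calls to the robot, and variables do not carry over. Pictures are saved under pics/ and viewed, and the job is handed in when it is done.

Besides the shell and the picture viewer there is one more tool, called after "Call:" as name(argument=value, ...), one argument or row to a line, values as JSON. arm_command: Moves the arm, as the interface text tells. Its arguments: {"type":"object","properties":{"moves":{"type":"array","items":{"type":"array","items":{"type":"number","minimum":-1,"maximum":1}}},"gripper":{"type":"number"}},"required":["moves"]}

```bash
mkdir -p pics
python3 - <<'E'
from workcell import arm, snapshot, camera_model
import cv2
for n in("side","top"):
    i=snapshot(n); cv2.imwrite(f"pics/{n}0.png",i); m=camera_model(n); print(n,m)
print(arm.sense(),arm.grip_point_offset)
E
```

```text
side {'fx': 467.70887205435093, 'fy': 467.70887205435093, 'cx': 280.9433647315933, 'cy': 204.68940537450484, 'D': array([-0.10388453,  0.        ,  0.        ,  0.        ,  0.        ]), 'world_to_cam': array([[-9.94772539e-01, -1.00404978e-01, -1.86127792e-02,
         6.13120440e+02],
       [-6.19599381e-02,  7.38364316e-01, -6.71549777e-01,
         1.07086774e+02],
       [ 8.11699524e-02, -6.66886031e-01, -7.40725631e-01,
         1.25326431e+03],
       [ 0.00000000e+00,  0.00000000e+00,  0.00000000e+00,
         1.00000000e+00]])}
top {'fx': 405.62102085219846, 'fy': 405.62102085219846, 'cx': 278.8068430376862, 'cy': 206.80435764592693, 'D': array([-0.0344768,  0.       ,  0.       ,  0.       ,  0.       ]), 'world_to_cam': array([[ 2.52277192e-02, -9.99660823e-01, -6.46545055e-03,
        -2.98749802e+01],
       [-9.95646949e-01, -2.45448860e-02, -8.99149663e-02,
         6.30484953e+02],
       [ 8.97257754e-02,  8.70565564e-03, -9.95928460e-01,
         1.42497631e+03],
       [ 0.00000000e+00,  0.00000000e+00,  0.00000000e+00,
         1.00000000e+00]])}
{'time_s': 0.1, 'joint_pos': array([-1.19588308e+00,  2.64695026e-01,  1.60523139e+00, -1.38978639e-05,
        1.27368894e+00, -3.69241600e-02]), 'qd': array([-3.93905875e-04, -6.61249185e-04, -3.31202491e-03,  3.65712578e-04,
       -1.59393238e-05, -2.68134074e-04]), 'joint_efforts': array([-8.74740135e-05, -5.03618002e+01, -3.58071113e+01,  7.29834032e-02,
        2.33505678e-02, -6.29522401e-05]), 'ee_pos': array([ 269.94393165, -617.97665767,  237.50416622]), 'orientation': array([ 0.5910843 ,  0.38761169,  0.59225677, -0.38679251]), 'force': array([ 0.38587397,  0.68311639, -0.00750429]), 'torque': array([0.03834237, 0.04075948, 0.02804274]), 'width': 87.93915996659415} -18.700000000000003
```

View pics/side0.png

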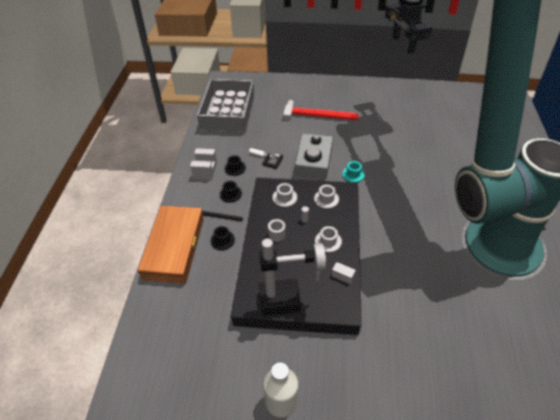

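View pics/top0.png

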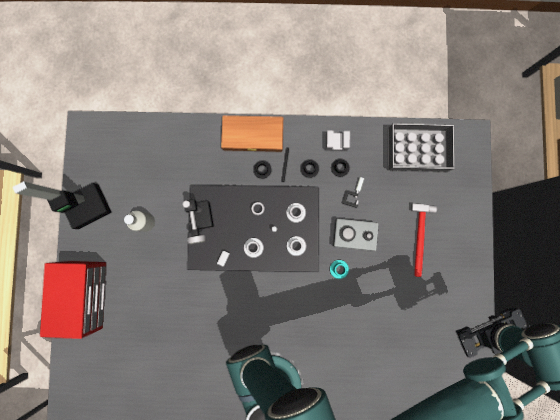

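Run:
```python
import cv2
a=cv2.imread("pics/top0.png")[180:280,180:390]; cv2.imwrite("pics/topc.png",cv2.resize(a,None,fx=3.8,fy=3.8,interpolation=2))
a=cv2.imread("pics/side0.png")[125:260,235:375]; cv2.imwrite("pics/sidec.png",cv2.resize(a,None,fx=4.4,fy=4.4,interpolation=2))
```

```text
(no output)
```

View pics/topc.png

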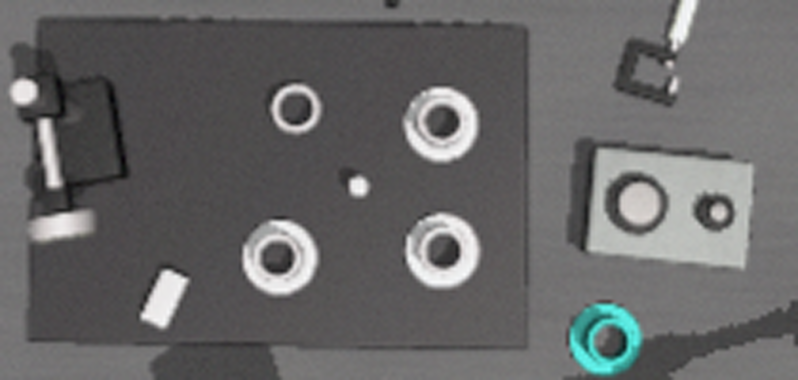

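View pics/sidec.png

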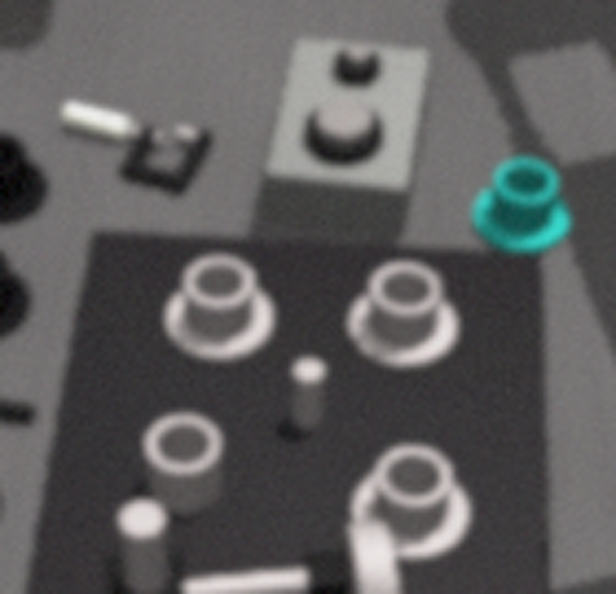

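```bash
cat > h.py <<'E'
from workcell import arm, snapshot, camera_model
import cv2, numpy as np
def tri(pt,ps):
    P=[];u=[]
    for n,p in(("top",pt),("side",ps)):
        m=camera_model(n);K=np.array([[m['fx'],0,m['cx']],[0,m['fy'],m['cy']],[0,0,1]])
        u.append(cv2.undistortPoints(np.array([[p]],float),K,m['D']).reshape(2,1));P.append(np.array(m['world_to_cam'])[:3])
    X=cv2.triangulatePoints(P[0],P[1],u[0],u[1]);return (X[:3]/X[3]).ravel()
def proj(n,X):
    m=camera_model(n);K=np.array([[m['fx'],0,m['cx']],[0,m['fy'],m['cy']],[0,0,1]])
    W=m['world_to_cam'];return cv2.projectPoints(np.array([X],float),cv2.Rodrigues(W[:3,:3])[0],W[:3,3],K,m['D'])[0].ravel()
E
python3 - <<'E'
from h import *
np.set_printoptions(precision=1,suppress=True)
t=lambda x,y:((x+.5)/3.8-.5+180,(y+.5)/3.8-.5+180)
s=lambda x,y:((x+.5)/4.4-.5+235,(y+.5)/4.4-.5+125)
for k,a,b in[("plain",(296,108),(183,444)),("f1",(441,121),(219,283)),("f2",(441,250),(406,290)),("f3",(278,256),(413,474)),("big",(639,203),(346,120)),("small",(716,212),(357,60)),("pin",(359,185),(309,369)),("post",(25,92),(143,517)),("teal",(609,340),(527,182))]:
    X=tri(t(*a),s(*b));print(k,X,proj("top",X)-t(*a),proj("side",X)-s(*b))
from scipy.spatial.transform import Rotation as R
q=arm.sense()['orientation'];print(R.from_quat(np.roll(q,-1)).as_matrix())
E
```

```text
plain [620.4  58.4  86.7] [-0.  -0.2] [0.3 0. ]
f1 [611.8 -73.   87.3] [-0.  -0.2] [0.3 0. ]
f2 [495.5 -75.5  88.4] [ 0.  -0.1] [0.2 0. ]
f3 [486.4  70.5  88. ] [ 0.  -0.1] [0.2 0. ]
big [ 542.2 -255.9   67. ] [ 0. -0.] [0. 0.]
small [ 536.9 -327.5   61.5] [ 0.  -0.3] [0.4 0. ]
pin [551.4  -0.6  93.1] [ 0. -0.] [0. 0.]
post [611.5 259.5 278. ] [-0.  -0.3] [0.5 0. ]
teal [ 415.5 -234.2   38.6] [-0.   0.1] [-0.1 -0. ]
[[-0.   0.9  0.4]
 [ 0.   0.4 -0.9]
 [-1.   0.  -0. ]]
```

Run:
```python
from h import *
from scipy.spatial.transform import Rotation as R
np.set_printoptions(precision=4,suppress=True)
s=arm.sense();M=R.from_quat(np.roll(s['orientation'],-1)).as_matrix();print(M)
print(M.T@(np.array([620.4,58.4,238])-s['ee_pos'])/60)
```

```text
[[-0.0008  0.9164  0.4003]
 [ 0.0019  0.4003 -0.9164]
 [-1.      0.0001 -0.002 ]]
[ 0.0085  9.8651 -7.9922]
```

Call:
arm_command(
  moves=[
    [0, 0.35, -0.285, 0],
    [0, 0.7, -0.57, 0],
    [0, 0.7, -0.57, 0],
    [0, 0.7, -0.57, 0],
    [0, 0.7, -0.57, 0],
    [0, 0.7, -0.57, 0],
    [0, 0.7, -0.57, 0],
    [0, 0.7, -0.57, 0],
  ],
  gripper=0,
)

```text
time_s: 1.1
ee_pos: [456.5, -255.6, 238.3]
orientation: [0.591, 0.387, 0.592, -0.387]
force: [0.9, -0.2, 0.4]
width: 10.2
```

Call:
arm_command(
  moves=[
    [0, 0.7, -0.57, 0],
    [0, 0.7, -0.57, 0],
    [0, 0.7, -0.57, 0],
    [0, 0.7, -0.57, 0],
    [0, 0.7, -0.57, 0],
    [0, 0.7, -0.57, 0],
    [0, 0.35, -0.285, 0],
    [0, 0, 0, 0],
  ],
)

```text
time_s: 2.1
ee_pos: [617.5, 57.3, 237.8]
orientation: [0.592, 0.386, 0.593, -0.387]
force: [-0.4, -0.4, -0.8]
width: 0.2
```

Run:
```python
from h import *
from scipy.spatial.transform import Rotation as R
np.set_printoptions(precision=4,suppress=True)
s=arm.sense();M=R.from_quat(np.roll(s['orientation'],-1)).as_matrix();print(M,s['ee_pos'],s['force'],s['width'],s['time_s'])
print(M.T@(np.array([620.4,58.4,110])-s['ee_pos'])/60)
a=snapshot("side");cv2.imwrite("pics/side1.png",cv2.resize(a[80:330,180:420],None,fx=2.4,fy=2.4))
a=snapshot("top");cv2.imwrite("pics/top1.png",a)
```

```text
[[-0.0013  0.9152  0.403 ]
 [ 0.      0.403  -0.9152]
 [-1.     -0.0012 -0.0006]] [617.4894  57.3291 237.8462] [-0.3595 -0.4132 -0.8169] 0.2172939380788901 2.1
[2.1307 0.0541 0.0044]
```

View pics/side1.png

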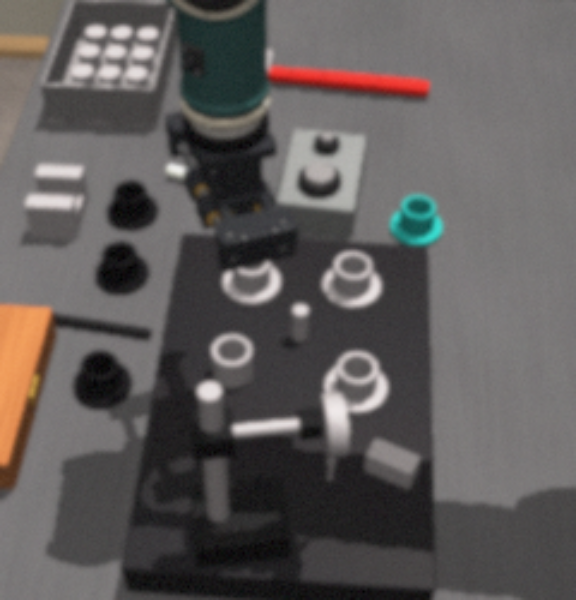

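View pics/top1.png

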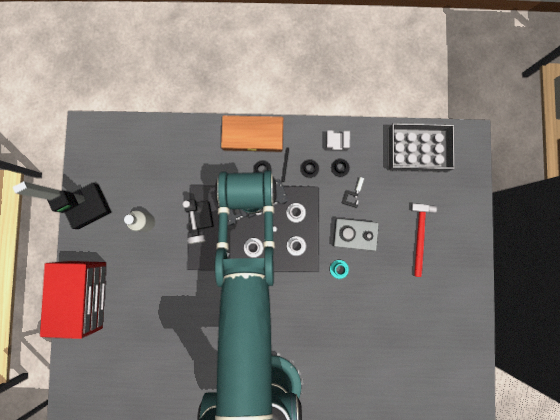

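Call:
arm_command(
  moves=[
    [0.3, 0.05, 0, 0],
    [0.4, 0, 0, 0],
    [0.4, 0, 0, 0],
    [0.3, 0, 0, 0],
    [0.15, 0, 0, 0],
    [0, 0, 0, 0],
  ],
)

```text
time_s: 2.95
ee_pos: [619.6, 56.4, 144.9]
orientation: [0.591, 0.387, 0.592, -0.388]
force: [0.7, 0.1, -0.4]
width: 0.5
```

Run:
```python
from h import *
np.set_printoptions(precision=2,suppress=True)
s=arm.sense();print(s['ee_pos'],s['force'],s['time_s'])
a=snapshot("side")
p=(proj("side",s['ee_pos'])-[220,130]);print(p*4)
a=cv2.resize(a[130:270,220:370],None,fx=4,fy=4,interpolation=2)
cv2.circle(a,tuple((p*4).astype(int)),3,(0,0,255),1)
cv2.imwrite("pics/side2.png",a)
```

```text
[619.63  56.4  144.87] [ 0.66  0.1  -0.42] 2.95
[225.   319.83]
```

View pics/side2.png

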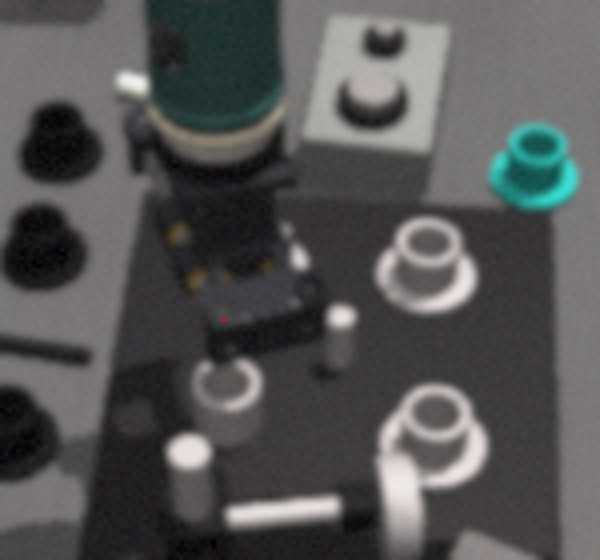

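Call:
arm_command(
  moves=[
    [0.15, 0.02, -0.03, 0],
    [0.2, 0, 0, 0],
    [0.1, 0, 0, 0],
    [0.05, 0, 0, 0],
    [0, 0, 0, 0],
    [0, 0, 0, 0],
    [0, 0, 0, 0],
    [0, 0, 0, 0],
  ],
)

```text
time_s: 4.0
ee_pos: [620.7, 58.9, 116.0]
orientation: [0.592, 0.387, 0.592, -0.387]
force: [-0.5, -0.1, -0.3]
width: 0.6
```

Run:
```python
from h import *
np.set_printoptions(precision=2,suppress=True)
s=arm.sense();print(s['ee_pos'],s['force'],s['time_s'])
a=snapshot("side")
a=cv2.resize(a[160:250,240:330],None,fx=6.6,fy=6.6,interpolation=2)
cv2.imwrite("pics/side3.png",a)
```

```text
[620.69  58.87 116.01] [-0.53 -0.1  -0.32] 4.0
```

View pics/side3.png

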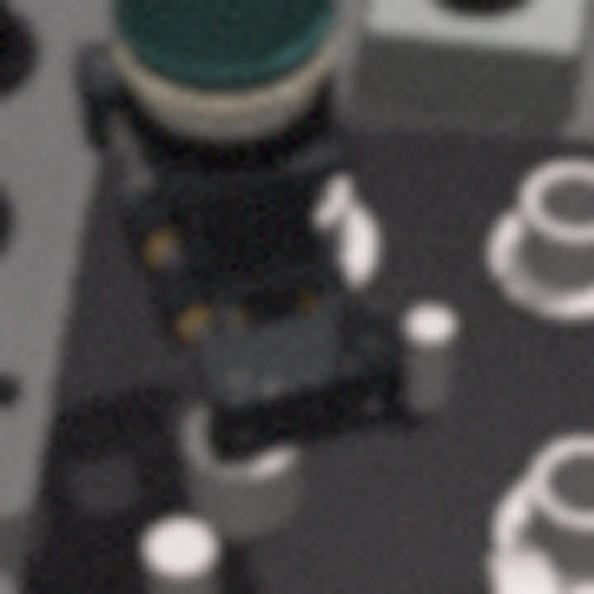

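Call:
arm_command(
  moves=[
    [0, 0, 0, 0],
    [0, 0, 0, 0],
    [0, 0, 0, 0],
    [0, 0, 0, 0],
    [0, 0, 0, 0],
    [0, 0, 0, 0],
    [0, 0, 0, 0],
    [0, 0, 0, 0],
  ],
)

```text
time_s: 5.05
ee_pos: [620.5, 58.9, 115.7]
orientation: [0.592, 0.387, 0.592, -0.387]
force: [-0.4, 0.4, 0.1]
width: 0.0
```

Call:
arm_command(
  moves=[
    [0, 0, 0, 0],
    [0, 0, 0, 0],
    [0, 0, 0, 0],
    [0, 0, 0, 0],
    [0, 0, 0, 0],
    [0, 0, 0, 0],
    [0, 0, 0, 0],
    [0, 0, 0, 0],
  ],
)

```text
time_s: 6.05
ee_pos: [620.5, 58.9, 115.7]
orientation: [0.592, 0.387, 0.592, -0.387]
force: [-0.2, 0.5, -0.0]
width: 0.3
```

Call:
arm_command(
  moves=[
    [0, 0, 0, 0],
    [-0.3, 0, 0, 0],
    [-0.5, 0, 0, 0],
    [-0.5, 0, 0, 0],
    [-0.5, 0, 0, 0],
    [-0.2, 0, 0, 0],
    [0, 0, 0, 0],
  ],
)

```text
time_s: 6.92
ee_pos: [621.2, 58.9, 237.3]
orientation: [0.592, 0.388, 0.591, -0.387]
force: [-0.0, 0.2, 0.1]
width: 0.1
```

Run:
```python
from h import *
from scipy.spatial.transform import Rotation as R
np.set_printoptions(precision=4,suppress=True)
s=arm.sense();M=R.from_quat(np.roll(s['orientation'],-1)).as_matrix();print(s['ee_pos'],s['time_s'])
print(M.T@(np.array([542.2,-255.9,236])-s['ee_pos'])/60)
```

```text
[621.2051  58.9281 237.2897] 6.925
[ 0.017  -3.3068  4.2815]
```

Call:
arm_command(
  moves=[
    [0, -0.31, 0.38, 0],
    [0, -0.5, 0.65, 0],
    [0, -0.5, 0.65, 0],
    [0, -0.5, 0.65, 0],
    [0, -0.5, 0.65, 0],
    [0, -0.5, 0.65, 0],
    [0, -0.5, 0.65, 0],
    [0, 0, 0, 0],
  ],
)

```text
time_s: 7.92
ee_pos: [539.4, -258.5, 233.7]
orientation: [0.59, 0.388, 0.592, -0.389]
force: [0.1, -0.6, 0.1]
width: 0.4
```

Call:
arm_command(
  moves=[
    [0.3, 0, 0, 0],
    [0.6, 0, 0, 0],
    [0.6, 0, 0, 0],
    [0.5, 0, 0, 0],
    [0.3, 0, 0, 0],
    [0, 0, 0, 0],
    [0, 0, 0, 0],
  ],
)

```text
time_s: 8.8
ee_pos: [542.2, -255.9, 98.6]
orientation: [0.592, 0.387, 0.591, -0.387]
force: [0.4, -0.3, 0.1]
width: 0.2
```

Run:
```python
from h import *
np.set_printoptions(precision=2,suppress=True)
s=arm.sense();print(s['ee_pos'],s['force'],s['time_s'])
for n,(x,y) in(("side",(240,90)),("top",(310,190))):
    a=snapshot(n);p=(proj(n,s['ee_pos'])-[x,y])*6
    a=cv2.resize(a[y:y+90,x:x+90],None,fx=6,fy=6,interpolation=2);cv2.circle(a,tuple(p.astype(int)),4,(0,0,255),1)
    cv2.imwrite(f"pics/{n}4.png",a)
```

```text
[ 542.21 -255.87   98.62] [ 0.41 -0.28  0.15] 8.8
```

View pics/side4.png

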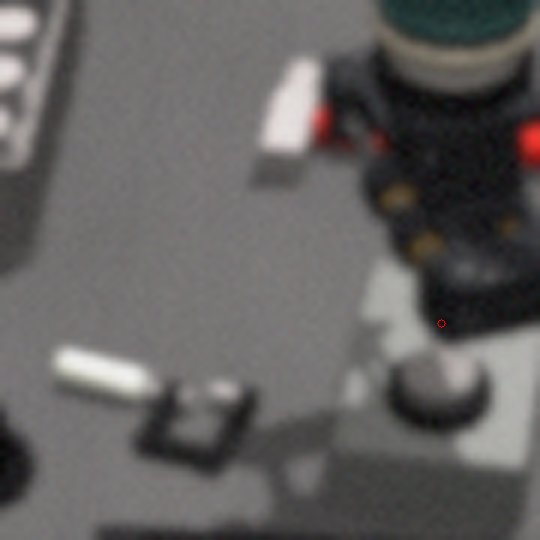

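View pics/top4.png

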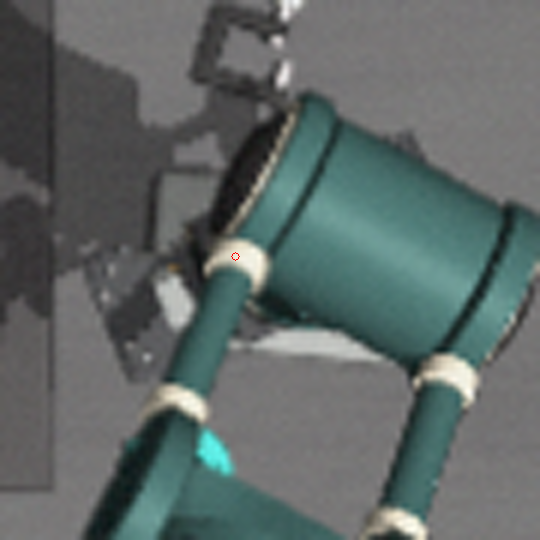

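Call:
arm_command(
  moves=[
    [0.25, 0, 0, 0],
    [0.15, 0, 0, 0],
    [0.1, 0, 0, 0],
    [0.05, 0, 0, 0],
    [0, 0, 0, 0],
  ],
)

```text
time_s: 9.52
ee_pos: [540.9, -255.8, 66.3]
orientation: [0.591, 0.387, 0.592, -0.387]
force: [-7.3, 3.3, 12.9]
width: 0.3
```

Call:
arm_command(
  moves=[
    [0.05, 0, 0, 0],
    [0.02, 0, 0, 0],
    [0, 0, 0, 0],
  ],
)

```text
time_s: 9.9
ee_pos: [541.0, -255.9, 65.9]
orientation: [0.591, 0.387, 0.592, -0.387]
force: [-13.8, 7.7, 34.7]
width: 0.4
```

Call:
arm_command(
  moves=[
    [-0.05, 0, 0, 0],
    [-0.05, 0, 0, 0],
    [0, 0, 0, 0],
  ],
)

```text
time_s: 10.28
ee_pos: [541.0, -255.9, 66.9]
orientation: [0.592, 0.387, 0.592, -0.387]
force: [-3.1, 0.8, 4.4]
width: 0.5
```

Call:
arm_command(
  moves=[
    [-0.03, 0, 0, 0],
    [0, 0, 0, 0],
  ],
)

```text
time_s: 10.52
ee_pos: [541.1, -255.9, 68.1]
orientation: [0.591, 0.387, 0.592, -0.387]
force: [-2.5, 1.1, 3.5]
width: 0.1
```

Call:
arm_command(
  moves=[
    [-0.05, 0, 0, 0],
    [0, 0, 0, 0],
  ],
)

```text
time_s: 10.78
ee_pos: [541.5, -256.0, 71.3]
orientation: [0.592, 0.387, 0.592, -0.387]
force: [-0.6, 0.1, 2.9]
width: 0.1
```

The force follows the spring: about 4.4 N near the bottom, then easing off. So the button did bottom out. Now I'll retreat.

Call:
arm_command(
  moves=[
    [-0.15, 0, 0, 0],
    [-0.4, 0, 0, 0],
    [-0.6, 0, 0, 0],
    [-0.8, 0, 0, 0],
    [-0.8, 0, 0, 0],
    [-0.3, 0, 0, 0],
    [0, 0, 0, 0],
    [0, 0, 0, 0],
  ],
)

```text
time_s: 11.78
ee_pos: [540.2, -255.4, 251.7]
orientation: [0.59, 0.387, 0.593, -0.387]
force: [0.1, -0.4, -0.4]
width: 1.0
```

Run:
```python
from h import *
np.set_printoptions(precision=2,suppress=True)
s=arm.sense();print(s['ee_pos'],s['force'],s['time_s'])
a=snapshot("side");b=cv2.imread("pics/side0.png")
x,y=235,125
cv2.imwrite("pics/side5.png",np.hstack([cv2.resize(i[y:y+150,x:x+140],None,fx=2.8,fy=2.8,interpolation=2) for i in(b,a)]))
```

```text
[ 540.17 -255.36  251.72] [ 0.12 -0.38 -0.36] 11.775
```

View pics/side5.png

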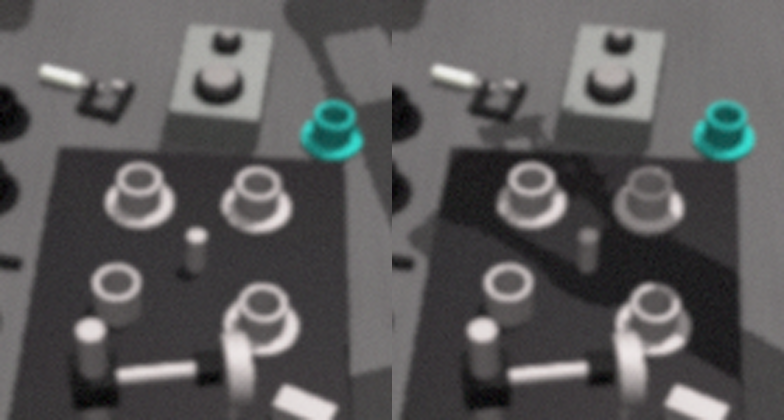

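Before (left) and after (right) match. All the parts stand where they were and the button is up.

```bash
python3 -c "
from workcell import arm
print(arm.sign_off())"
```

```text
the job is handed in; nothing more can be done
None
```

I showed the plain bushing to the camera, pressed the large button fully and let it go, then handed the job in at about 12 s of the 42 s allowed. No verdict was reported.

- **Which bushing:** The faulty one was the bushing at top-view pixel (258, 208) and side-view pixel (277, 226). It is the only one of the four without the wide foot ring.
- **Pointing:** I held the shut fingertips over it, within about 1 mm of its measured axis and about 26 mm above its top, for more than 2 s. That is slightly higher than the centimetre or two you asked for, but inside the judged range. In the side view the gripper body hid the fingertips, so the centring and clearance rest on the measured pose and the two-view position.
- **Button:** It bottomed out at a tool height of about 66 mm with a peak of about 35 N, more than the 5 N needed. On the way up the force eased from 4.4 N to 2.9 N and then to zero, so it was fully down and let go.
- **Heights:** The measured bushing tops came out 2–3 mm lower than the stated 90 mm. The button top measured 67 mm, but the press suggests it was nearer 72 mm.
- **Last check:** The final side view, compared with the first one, shows the bushings, setting pin and buttons unchanged. I did not take a final top view, so I did not check the bottle, hammer or marker again. The arm was clear of everything at about 250 mm.

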